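# Switch the seesaw gate and feed the grinding balls down the other chute

## Task

The ball sorter's seesaw gate leans towards one tray, which has had its share. With the fingertips, press down the raised blue paddle so that the gate rocks over its pivot to lean the other way; after that push the red stop fully aside and leave it open, so that all three white grinding balls run down the other chute and come to rest in its tray. Touch no ball, carry nothing, and leave the flask, jar and beaker standing where they are.

Things in the scene. Friction and masses are not known exactly. Their poses are not given: they have to be found in the camera images.
- rig: ball sorter bolted to the bench: white base, blue ramp, aluminium chutes, white trays. Origin on the bench under the gate's pivot; x away from the robot (yaw up to 0.3 rad), y left, z up; mm below in this frame. The ramp runs down along +x at y = 0 from x = -175 (floor 159 high) to -20 (131), over the gate's middle; 34 wide, walls 18. Chutes lead from below the gate's ends to the trays.
- gate (a joint): tilt of the yellow seesaw gate (230 x 60 mm) about the rig's x, pivot 115 mm high. +0.30 (stop): left end down, feeds the left tray; -0.30: right. A brass weight over the pivot (within 35 mm of the middle, x = 38 to 52 mm, up to 182 mm high) makes it unstable: pushed past level it falls to the other stop and stays. Starts at either stop; under 2 N.
- paddle_left (a point): centre of the top face of the left blue paddle, a 46 x 46 x 5 mm plate on the gate's far (+x) side, 61 mm beyond and 95 mm left of the pivot, tilting with the gate; about 153 mm above the bench raised, 97 mm when down. The gate's yellow wall, 26 mm higher, runs along its near edge.
- paddle_right (a point): the same for the right blue paddle, 95 mm right of the pivot
- stop (a joint): travel in m of the red stop that holds the balls on the ramp. It slides along the rig's +y (to the left): 0 closed (it may start up to 0.004), 0.040 fully open at its end stop; the balls are free from about 0.032. Stays where it is left; about 1.2 N of friction.
- push_face (a point): centre of the right-hand (-y) face of the red stop's upright push plate, 36 mm wide along the rig's x, 36 mm high, 6 mm thick, standing right of the ramp; its centre is about 186 mm above the bench, its top 204 mm. Push it towards the rig's +y.
- ball1_center (a point): centre of a white ceramic grinding ball, 20 mm across, 25 g, first in the queue on the ramp, against the stop
- ball2_center (a point): centre of the second ball, the same, just behind
- ball3_center (a point): centre of the third ball, the same, last in the queue
- tray_left (a point): middle of the inner floor of the left tray (10 mm above the bench), 220 mm left of and 8 mm beyond the pivot; the tray is 74 mm wide along the rig's x and 100 mm long along y inside, outer wall 65 mm high. Axes as the rig's.
- tray_right (a point): the same for the right tray, 220 mm right of and 8 mm beyond the pivot
- flask: bystander: stoppered green glass conical flask, 68 mm across, 106 mm high, origin at its foot; stands left of the ramp
- jar: bystander: amber glass jar with white lid, 48 mm across, 60 mm high, origin at its foot; stands right of the ramp
- beaker: bystander: small glass beaker, 54 mm across, 65 mm high, origin at its foot; stands beyond the gate
- ball1: the same ball as ball1_center (its origin, on its underside at the start, turns as it rolls: use the point)
- ball2: the same ball as ball2_center (its origin, on its underside at the start, turns as it rolls: use the point)
- ball3: the same ball as ball3_center (its origin, on its underside at the start, turns as it rolls: use the point)

How it is judged:
On the way, in this order (a step that is already met when the one before it is completed fails the run):
1. the gate is rocked over to lean the other way while the stop still holds the balls (distance of paddle_left from where it was at the start of the episode above 0.03 m and value of joint stop below 0.015 m and (value of joint gate above 0.24 rad or value of joint gate below -0.24 rad)), for 0.2 s.
2. the stop is pushed aside (value of joint stop above 0.028 m), for 0.1 s.
At the end, for the whole second after the job is handed in: the gate leans the other way from its start (more than 0.24 rad past level), the stop is open (over 28 mm), and all three balls lie at rest (under 50 mm/s) in the tray on the side to which the gate now leans (distance of paddle_left from where it was at the start of the episode above 0.03 m and ((value of joint gate above 0.24 rad and x of ball1_center in the frame of tray_left between -0.04 and 0.04 m and y of ball1_center in the frame of tray_left between -0.055 and 0.055 m and height (world z) of each of ball1_center, ball2_center, ball3_center below 0.045 m and x of ball2_center in the frame of tray_left between -0.04 and 0.04 m and y of ball2_center in the frame of tray_left between -0.055 and 0.055 m and x of ball3_center in the frame of tray_left between -0.04 and 0.04 m and y of ball3_center in the frame of tray_left between -0.055 and 0.055 m) or (value of joint gate below -0.24 rad and x of ball1_center in the frame of tray_right between -0.04 and 0.04 m and y of ball1_center in the frame of tray_right between -0.055 and 0.055 m and height (world z) of each of ball1_center, ball2_center, ball3_center below 0.045 m and x of ball2_center in the frame of tray_right between -0.04 and 0.04 m and y of ball2_center in the frame of tray_right between -0.055 and 0.055 m and x of ball3_center in the frame of tray_right between -0.04 and 0.04 m and y of ball3_center in the frame of tray_right between -0.055 and 0.055 m)) and linear speed of each of ball1, ball2, ball3 below 0.05 m/s and value of joint stop above 0.028 m); the robot touches nothing.
It fails at once if a finger or the arm touches a ball (over 0.3 N) (contact force between any of the fingers, the arm and ball1 above 0.3 N or contact force between any of the fingers, the arm and ball2 above 0.3 N or contact force between any of the fingers, the arm and ball3 above 0.3 N).
It fails at once if a ball is lifted above the ramp (height (world z) of any of ball1_center, ball2_center, ball3_center above 0.2 m).
It fails at once if the flask is shifted by more than 15 mm or tipped (distance of flask from where it was at the start of the episode above 0.015 m or angle between flask's own z axis and vertical above 0.25 rad).
It fails at once if the jar is shifted by more than 15 mm or tipped (distance of jar from where it was at the start of the episode above 0.015 m or angle between jar's own z axis and vertical above 0.25 rad).
It fails at once if the beaker is shifted by more than 15 mm or tipped (distance of beaker from where it was at the start of the episode above 0.015 m or angle between beaker's own z axis and vertical above 0.25 rad).
It also fails if it takes over 43 s, if anything falls off the work surface, if the arm or the gripper's body presses on something with over 40 N, if the wrist force passes 120 N, or if a joint passes its speed limit or range.

## Robot

A 6-joint arm with a two-finger parallel gripper is mounted at the origin on the work surface. World frame = base frame: x ahead of the robot, y to its left, z up, the work surface at z = 0. Lengths are in m, angles in rad, forces in N, time in s.
With the tool pointing down it reaches from about 0.25 to 0.725 m from the base axis. Payload 4 kg.
Tool frame: the origin (TCP) lies at the very end of the fingers, on their centre line; the grasp point (between the pads) lies 19 mm behind it (bot.grip_point_offset is the distance from the TCP to the grasp point, in m); z points along the fingers, y is the direction in which the jaws open and shut (so a half turn about z gives the same grasp; the last joint's range is limited). The gripper opens to 85 mm and grips with 20 to 120 N. Pads are 22 mm wide; open, the fingers measure 114 mm over their backs; the gripper's body (76 mm by 85 mm) begins 54 mm behind the grasp point. The pads swing forward as they close: fully open they stand 13 mm farther back than shut.
Start: joints at [0, 0.241, 0.005, 1.335, 0, 1.571], TCP at [0.5, -0, 0.231] pointing down, gripper open.
Joint ranges: [-2.72, 2.72], [-1.05, 1.87], [-1.09, 1.28], [-1.99, 2.15], [-1.42, 1.44], [-3.14, 3.14]. Speed limits (rad/s): [2.79, 2.79, 3.14, 3.14, 3.14, 3.14].

## Interface

Orientations are given as a rotation vector (axis times angle).
In Python, from cell import readout, vision, job, bot gives the robot as it stands.
- The arm moves only by the tool drive_tool, never from a script. Its argument "rows" is a list of rows, each an object of numbers: "rx", "ry", "rz": the turn, a rotation vector about the tool's x, y, z in degrees; "dx", "dy", "dz": the shift along the tool's x, y, z in cm; "grip": the closure in counts, from 0 (fully open) to 255 (shut). A call has 1 to 5 rows; each row is the pose to reach, as a shift and turn from the pose commanded when the call began, along the tool's axes at that moment; what a row does not reach only later rows make up. A row lasts 1/10 s, in which the tool goes at most 50 mm and 8.59 degrees, less where a joint would pass 70% of its speed; a pose out of reach is approached as far as the arm can. A call with a gripper value outside its range is refused whole. The fingers move at their own pace and stop on an object; "newtons" is the grip in N (left out, the last holds). Time passes only in rows, so rows that repeat a pose let the fingers close. It gives the time, the measured TCP pose, the force and the opening at its end, in the units of the state.
- readout.read_state(): the state, without advancing time (a new reading comes with each control period).
- vision.read_camera(name): name is "scene" or "side" or "wrist"; returns a dict with "frame" (480x640x3 uint8, red, green, blue), "fx", "fy", "cx", "cy" (pixels), "R" (3x3) and "t" (3): a world point X has camera coordinates R X + t; the wrist camera has in their place "T_tool_cam" (4x4, takes a point from camera to tool coordinates, whose origin is the TCP and whose axes are the flange's). Camera axes: x right, y down, z forward; pixel columns grow to the right and rows downward; lengths in m; the calibration is good to about 2 mm. The wrist camera is an equidistant fisheye: a pixel r from the principal point sees the ray r / f radians off the axis. A picture is of the moment at which its call begins: read the wrist's pose just before it. There is no depth.
- job.hand_in(): hands the job in, once; it reports no verdict.
The state is a dict: "time": time; "q": joint angles; "qd": joint speeds; "joint_torque": joint torques, N m; "tcp_pos": TCP position; "orientation": TCP orientation; "force": force on the tool from outside, world axes, zero at the start; "wrist_torque": the same for the moment, N m; "gripper_width": opening from 0.0 (shut) to 1.0 (fully open).
Only numpy, scipy, OpenCV 4.12 (cv2) and the standard library are available. Lean on these libraries where they do the work, as an engineer would, in place of code of your own. Each camera call takes 0.05 s, during which the arm holds its last target.

## Working session

There is one attempt and no reset: what is moved stays moved. The work goes in short steps, Python scripts to look and compute and a tool call to move; the robot and the scene stay as the last step left them, time stands still between calls to the robot, and variables do not carry over. Pictures are saved under pics/ and viewed, and the job is handed in when it is done.

Besides the shell and the picture viewer there is one more tool, called after "Request:" as name(argument=value, ...) on one line, values as JSON. drive_tool: Moves the arm, as the interface text tells. Its arguments: {"type":"object","properties":{"rows":{"type":"array","items":{"type":"object","properties":{"rx":{"type":"number"},"ry":{"type":"number"},"rz":{"type":"number"},"dx":{"type":"number"},"dy":{"type":"number"},"dz":{"type":"number"},"grip":{"type":"number"}}}},"newtons":{"type":"number"}},"required":["rows"]}

```bash
mkdir -p pics; ls
python3 - <<'E'
from cell import readout, vision, job, bot
import cv2,pickle
print(readout.read_state())
d={}
for n in ["scene","side","wrist"]:
    c=vision.read_camera(n); d[n]=c
    cv2.imwrite(f"pics/{n}0.png",c["frame"][:,:,::-1])
    print(n,{k:v for k,v in c.items() if k!="frame"})
pickle.dump(d,open("cam0.pkl","wb"))
E
```

```text
pics
{'time': 0.0, 'q': array([ 1.35773289e-05,  2.41393457e-01,  3.74470541e-03,  1.33522688e+00,
       -1.26001383e-06,  1.57076071e+00]), 'qd': array([ 0.00146664, -0.00088107,  0.00212578, -0.00036011, -0.00075492,
       -0.0013865 ]), 'joint_torque': array([ 5.50268451e-04, -3.72315860e+01,  2.52406776e+01,  1.67737965e-02,
        2.29149265e-05,  1.14679995e-05]), 'tcp_pos': array([4.99366895e-01, 6.39765436e-06, 2.30430542e-01]), 'orientation': array([-2.22034722, -2.22045645,  0.00230982]), 'force': array([-0.59470633,  0.56471953, -0.36160736]), 'wrist_torque': array([ 0.00070215, -0.00795251,  0.00506258]), 'gripper_width': 0.9979534591354706}
scene {'fx': 575.4635812847029, 'fy': 575.4635812847029, 'cx': 317.51840548181707, 'cy': 245.6278063762316, 'R': array([[-0.2797912 ,  0.96005412,  0.00360015],
       [ 0.63851794,  0.18888275, -0.74606846],
       [-0.71694611, -0.20644463, -0.66585951]]), 't': array([ 0.14376079, -0.24712867,  1.45996506])}
side {'fx': 434.75919920373616, 'fy': 434.75919920373616, 'cx': 312.59322382474346, 'cy': 243.17221469233485, 'R': array([[ 0.7339382 , -0.67905285,  0.01489796],
       [-0.38669469, -0.43578099, -0.81274974],
       [ 0.55839228,  0.59074712, -0.58242245]]), 't': array([-0.40180468,  0.33816161,  0.41368799])}
wrist {'fx': 371.64829954431775, 'fy': 371.64829954431775, 'cx': 324.24697247590683, 'cy': 240.66563387770253, 'T_tool_cam': array([[ 5.52574119e-04, -9.56857192e-01, -2.90558098e-01,
         7.39741204e-02],
       [ 9.99998422e-01,  3.81019944e-05,  1.77628875e-03,
        -2.75816055e-04],
       [-1.68858382e-03, -2.90558620e-01,  9.56855703e-01,
        -1.41416653e-01],
       [ 0.00000000e+00,  0.00000000e+00,  0.00000000e+00,
         1.00000000e+00]])}
```

View pics/scene0.png

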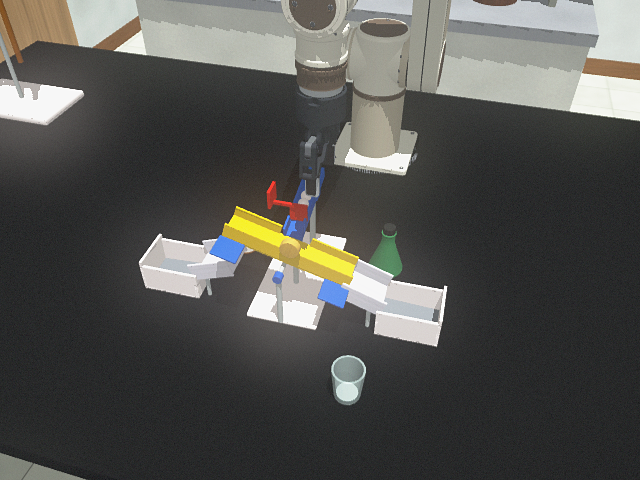

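View pics/side0.png

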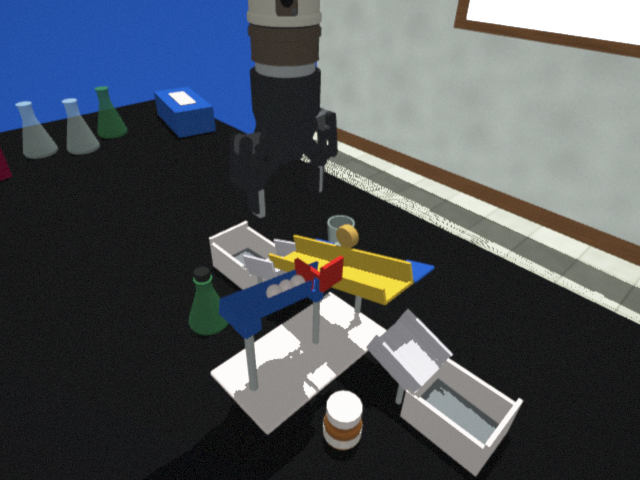

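View pics/wrist0.png

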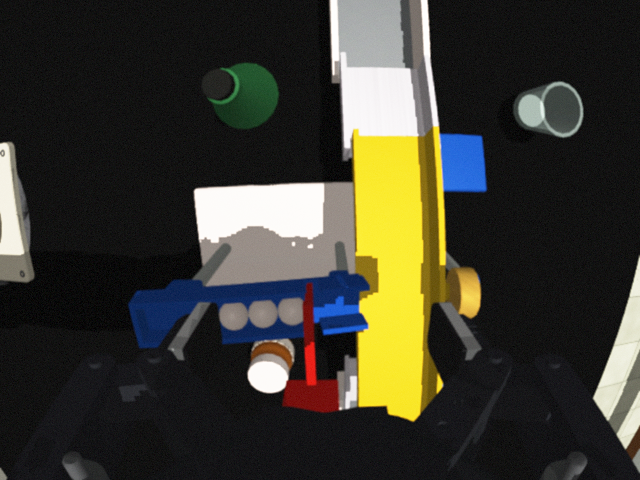

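The gate leans left: the right paddle is raised, at scene pixel (227,250), and the left one is down at (334,293). The red plate is at about (272,195) and the flask at (388,250). I'll measure these now.

```bash
cat > h.py <<'E'
import numpy as np, cv2
from scipy.spatial.transform import Rotation as Rn
def ray(c,u,v,st=None):
    if "R" in c:
        d=np.array([(u-c["cx"])/c["fx"],(v-c["cy"])/c["fy"],1.]); R=c["R"]
        return -R.T@c["t"], R.T@d/np.linalg.norm(d)
    a,b=u-c["cx"],v-c["cy"]; r=np.hypot(a,b); th=r/c["fx"]
    d=np.array([np.sin(th)*a/r,np.sin(th)*b/r,np.cos(th)]); T=c["T_tool_cam"]
    R=Rn.from_rotvec(st["orientation"]).as_matrix()
    return R@T[:3,3]+st["tcp_pos"], R@T[:3,:3]@d
def onz(c,u,v,z,st=None):
    o,d=ray(c,u,v,st); return o+d*(z-o[2])/d[2]
def tri(r1,r2):
    (o1,d1),(o2,d2)=r1,r2
    A=np.stack([d1,-d2],1); s=np.linalg.lstsq(A,o2-o1,rcond=None)[0]
    p,q=o1+s[0]*d1,o2+s[1]*d2; return (p+q)/2,np.linalg.norm(p-q)
def blobs(f,lo,hi,mina=40):
    h=cv2.cvtColor(f,cv2.COLOR_RGB2HSV); m=cv2.inRange(h,lo,hi)
    n,l,s,ce=cv2.connectedComponentsWithStats(m)
    out=[]
    for i in range(1,n):
        if s[i,4]>=mina:
            k=(l==i).astype(np.uint8); cs=max(cv2.findContours(k,0,1)[0],key=cv2.contourArea)
            out.append((s[i,4],ce[i].round(1),s[i,:4],cv2.minAreaRect(cs)))
    return out
E
python3 - <<'E'
import pickle; from h import *
d=pickle.load(open("cam0.pkl","rb"))
cols={"blue":((105,120,60),(125,255,255)),"red":((0,150,60),(6,255,255)),"yellow":((22,150,80),(32,255,255)),"green":((60,80,30),(85,255,255))}
for n in d:
    for k,(lo,hi) in cols.items():
        for b in blobs(d[n]["frame"],lo,hi): print(n,k,b[0],b[1],b[2])
s=d["scene"]["frame"]
cv2.imwrite("pics/sc_crop.png",cv2.resize(s[160:420,120:460,::-1],None,fx=2.3,fy=2.3,interpolation=2))
s=d["side"]["frame"]
cv2.imwrite("pics/sd_crop.png",cv2.resize(s[200:460,190:530,::-1],None,fx=2.3,fy=2.3,interpolation=2))
E
```

```text
scene blue 59 [321.5 176.1] [320 167   5  22]
scene blue 113 [299.6 190.5] [294 179  11  24]
scene blue 50 [311.2 202.7] [308 197  10  17]
scene blue 40 [286. 222.] [283 215   7  15]
scene blue 93 [291.  227.7] [286 220  11  17]
scene blue 577 [226.7 249. ] [210 235  34  29]
scene blue 55 [278.3 275. ] [273 271  10  10]
scene blue 548 [332.8 293.3] [318 279  31  29]
scene red 530 [285.5 203.7] [266 181  41  40]
scene yellow 1912 [255.1 232.2] [222 206  74  57]
scene yellow 1763 [326.7 261.4] [292 238  67  46]
scene green 633 [389.9 256.4] [378 230  24  47]
side blue 29380 [127.7  59.4] [  0   0 257 138]
side blue 341 [420.1 269.6] [406 259  29  25]
side blue 2883 [262.2 303.4] [219 270 105  69]
side red 807 [322.1 272.2] [295 256  48  35]
side yellow 4314 [354.1 268.7] [269 234 144  71]
side green 947 [108.9 118.4] [96 87 32 52]
side green 1519 [205.6 309.5] [188 274  40  62]
wrist blue 2517 [463.1 162.6] [440 133  47  60]
wrist blue 7868 [248.1 302.7] [128 271 241  77]
wrist blue 1190 [261.1 332.5] [220 317  84  27]
wrist red 2329 [310.9 374.6] [282 285  57 128]
wrist yellow 22833 [398.4 267.6] [352 127  98 295]
wrist yellow 403 [470.  297.8] [461 284  19  28]
wrist green 3111 [248.   96.4] [207  62  72  68]
```

View pics/sc_crop.png

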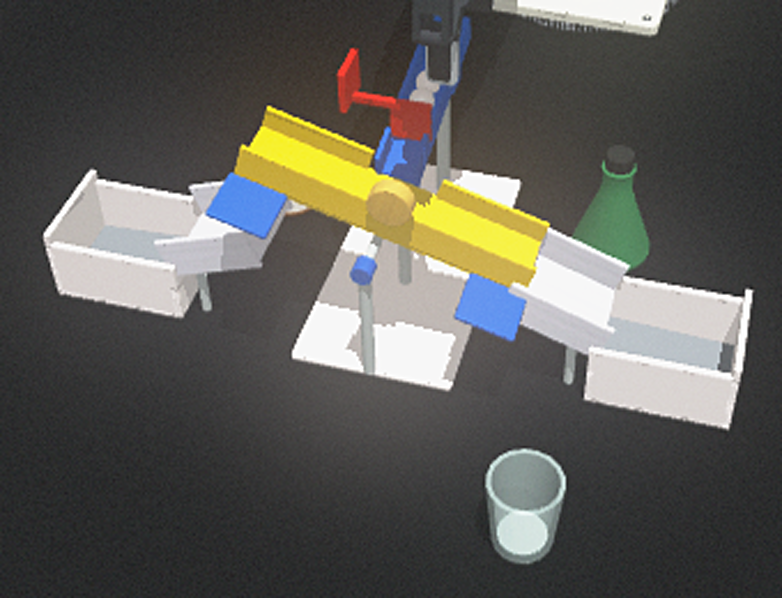

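View pics/sd_crop.png

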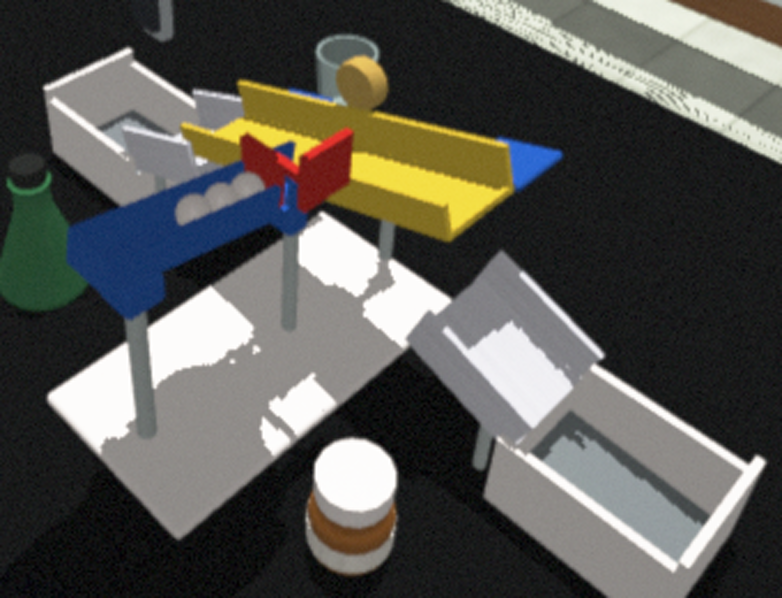

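Run:
```python
import pickle; from h import *
d=pickle.load(open("cam0.pkl","rb"))
st=dict(tcp_pos=np.array([.499367,0,.23043]),orientation=np.array([-2.22034722,-2.22045645,.00230982]))
S,D,W=d["scene"],d["side"],d["wrist"]
# paddle centroids, symmetric colour mask (use rect centre too)
pr=onz(S,226.7,249.0,.153); pl=onz(S,332.8,293.3,.097)
plw=onz(W,463.1,162.6,.097,st)
print("pr",pr,"pl",pl,"wrist pl",plw, "dist",np.linalg.norm((pr-pl)[:2]))
y=(pl-pr)[:2]; yaw=np.arctan2(-y[0],y[1]); print("yaw",yaw)
ex=np.array([np.cos(yaw),np.sin(yaw)]); ey=np.array([-ex[1],ex[0]])
for P,o in ((pr,(61,-87.7)),(pl,(61,93.8)),(plw,(61,93.8))):
    print("origin",P[:2]-ex*o[0]/1e3-ey*o[1]/1e3)
print("push plate tri",tri(ray(S,271.3,194.8),ray(D,331.7,273)))
print("jar lid",onz(D,344,407,.060)); print("beaker",onz(S,347,393,0.0),onz(W,548,108,.05,st)); print("flask stop",onz(S,389.5,230,.1),onz(W,220,84,.1,st))
print("tri flask", tri(ray(S,389.5,230),ray(W,217,85,st)))
m=(np.array([226.7,249]),)
```

```text
pr [ 0.61215199 -0.12733988  0.153     ] pl [0.60770731 0.05324068 0.097     ] wrist pl [0.60639565 0.05352523 0.097     ] dist 0.1806352469150805
yaw 0.02460832587985535
origin [ 0.54901253 -0.04116739]
origin [ 0.5490338  -0.04203188]
origin [ 0.54772214 -0.04174733]
push plate tri (array([ 0.49206276, -0.09046641,  0.18581314]), np.float64(0.0008262726424376202))
jar lid [ 0.43693727 -0.17348801  0.06      ]
beaker [0.7230321 0.1100067 0.       ] [0.71472438 0.1099247  0.05      ]
flask stop [0.42526179 0.11260722 0.1       ] [0.42269567 0.11160993 0.1       ]
tri flask (array([0.41877187, 0.11180337, 0.09454235]), np.float64(6.618059024248422e-05))
```

The measurements agree: paddle spacing is 180.6 mm against about 181.5 expected, and the push plate height of 186 mm matches. The rig origin is (0.549, -0.0415) with yaw 0.025. I'll press the right paddle from above at rig (66, -90), which is world (0.617, -0.130), with the fingers shut. Tool x is world y, tool y is world x, and tool z points down.

Request:
drive_tool(rows=[{"dy": 4, "dx": 0, "dz": -1, "grip": 255}, {"dy": 8, "dx": -3, "dz": -1, "grip": 255}, {"dy": 11.8, "dx": -6, "dz": -1, "grip": 255}, {"dy": 11.8, "dx": -10, "dz": -1, "grip": 255}, {"dy": 11.8, "dx": -13, "dz": -1, "grip": 255}])

```text
validation failed for argument at $.ro...
```

Request:
drive_tool(rows=[{"dz": 0}, {"dz": 2}, {"dz": 4}, {"dz": 6}, {"dz": 6}])

```text
validation failed for argument at $.ro...
```

```bash
cat > shot.py <<'E'
import sys,cv2,pickle
from cell import readout, vision
t=sys.argv[1]; s=readout.read_state(); print(s["time"],s["tcp_pos"],s["force"],s["gripper_width"],s["orientation"])
d={"st":s}
for n in sys.argv[2:]:
    c=vision.read_camera(n); d[n]=c
    f=c["frame"][:,:,::-1]
    if n=="scene": f=cv2.resize(f[130:430,110:470],None,fx=2,fy=2,interpolation=2)
    if n=="side": f=cv2.resize(f[180:480,180:540],None,fx=2,fy=2,interpolation=2)
    cv2.imwrite(f"pics/{n}{t}.png",f)
pickle.dump(d,open(f"cam{t}.pkl","wb"))
E
python3 shot.py 1 scene side
```

```text
0.15 [ 4.99543920e-01 -1.82692673e-05  2.30614529e-01] [-0.31811215 -0.1789221   0.37532096] 1.0007952792505825 [-2.22068328e+00 -2.22065204e+00  1.80724351e-03]
```

View pics/scene1.png

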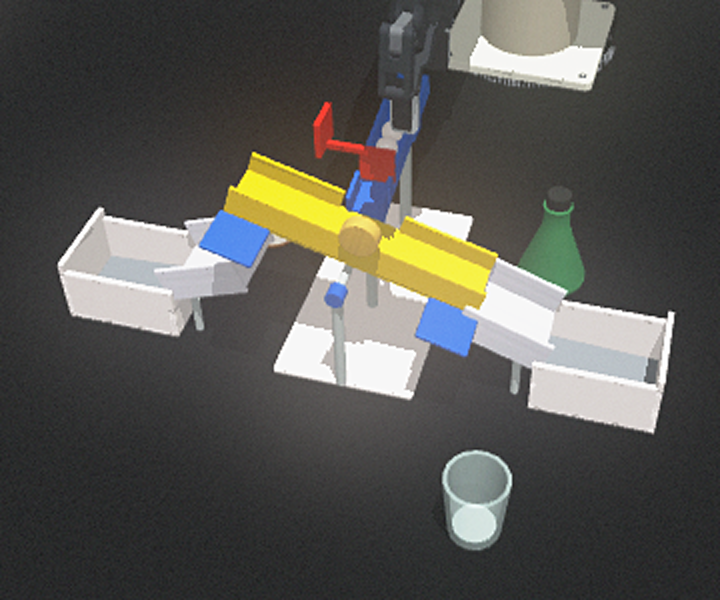

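View pics/side1.png

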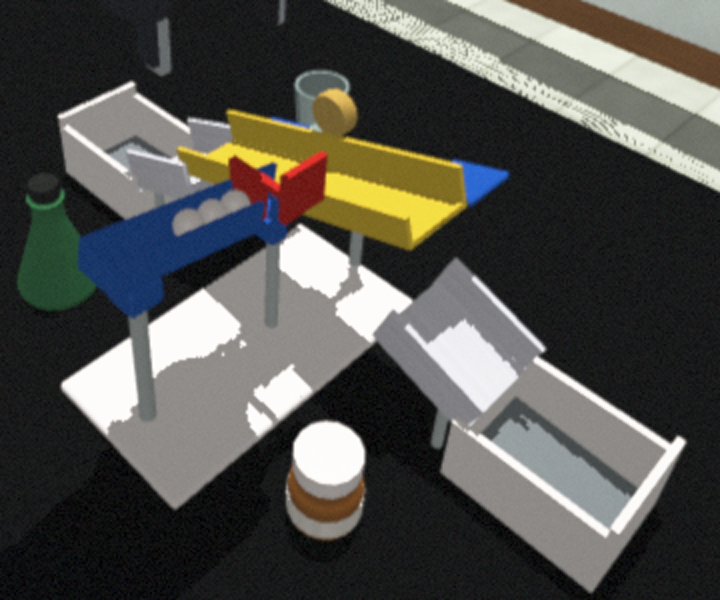

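Both calls were refused before anything moved, probably because the rows didn't have every key. The pictures show the scene unchanged. I'll retry with full rows.

Request:
drive_tool(rows=[{"rx": 0, "ry": 0, "rz": 0, "dx": 0, "dy": 4, "dz": -1, "grip": 255}, {"rx": 0, "ry": 0, "rz": 0, "dx": -3, "dy": 8, "dz": -1, "grip": 255}, {"rx": 0, "ry": 0, "rz": 0, "dx": -6, "dy": 11.8, "dz": -1, "grip": 255}, {"rx": 0, "ry": 0, "rz": 0, "dx": -10, "dy": 11.8, "dz": -1, "grip": 255}, {"rx": 0, "ry": 0, "rz": 0, "dx": -13, "dy": 11.8, "dz": -1, "grip": 255}])

```text
time: 0.75
tcp_pos: [0.6186, -0.1319, 0.2394]
orientation: [-2.221, -2.22, 0.003]
force: [-0.6, -0.4, 0.8]
gripper_width: 0.144
```

Request:
drive_tool(rows=[{"rx": 0, "ry": 0, "rz": 0, "dx": 0, "dy": 0, "dz": 2, "grip": 255}, {"rx": 0, "ry": 0, "rz": 0, "dx": 0, "dy": 0, "dz": 4, "grip": 255}, {"rx": 0, "ry": 0, "rz": 0, "dx": 0, "dy": 0, "dz": 6, "grip": 255}, {"rx": 0, "ry": 0, "rz": 0, "dx": 0, "dy": 0, "dz": 6, "grip": 255}])

```text
time: 1.15
tcp_pos: [0.6157, -0.1297, 0.1775]
orientation: [-2.217, -2.217, 0.006]
force: [-0.7, -0.3, 0.0]
gripper_width: 0.003
```

```bash
python3 shot.py 2 scene side
```

```text
1.15 [ 0.61574585 -0.12974519  0.17752406] [-0.6922269  -0.30291552  0.04552101] 0.003368784232769701 [-2.21748408 -2.21668537  0.0062015 ]
```

View pics/scene2.png

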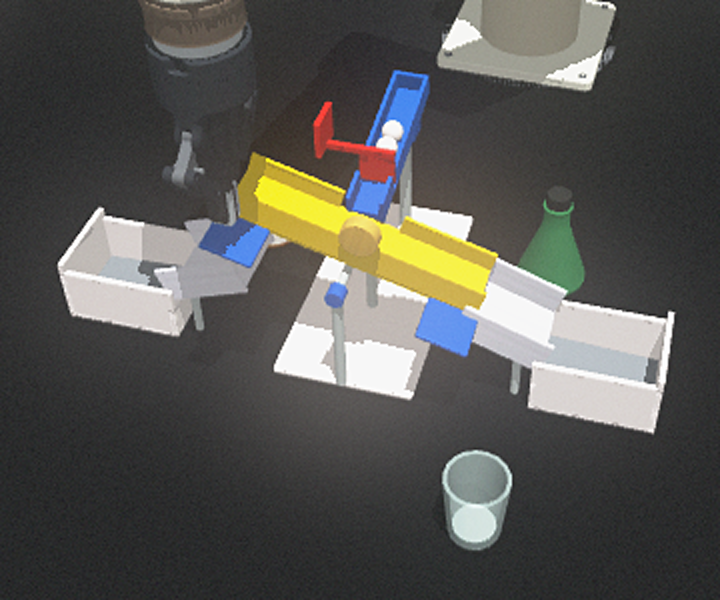

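View pics/side2.png

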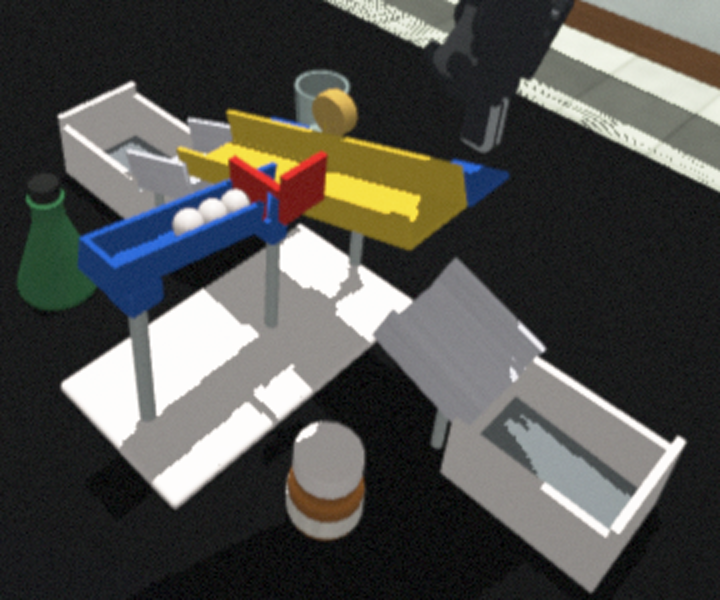

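The shut fingertips are over the right paddle (scene crop tip at about (232,222), paddle at (235,240)). Now I'll press down to z of about 0.117, just past level.

Request:
drive_tool(rows=[{"rx": 0, "ry": 0, "rz": 0, "dx": 0, "dy": 0, "dz": 2, "grip": 255}, {"rx": 0, "ry": 0, "rz": 0, "dx": 0, "dy": 0, "dz": 3.5, "grip": 255}, {"rx": 0, "ry": 0, "rz": 0, "dx": 0, "dy": 0, "dz": 5, "grip": 255}, {"rx": 0, "ry": 0, "rz": 0, "dx": 0, "dy": 0, "dz": 6, "grip": 255}, {"rx": 0, "ry": 0, "rz": 0, "dx": 0, "dy": 0, "dz": 6, "grip": 255}])

```text
time: 1.75
tcp_pos: [0.6176, -0.1298, 0.1208]
orientation: [-2.22, -2.221, 0.001]
force: [-0.0, -0.6, 0.5]
gripper_width: -0.001
```

```bash
python3 shot.py 3 scene
```

```text
1.75 [ 0.61764169 -0.12978718  0.12081725] [-0.04138769 -0.57088309  0.48534009] -0.0014207790026328998 [-2.22040925e+00 -2.22092853e+00  1.11653691e-03]
```

View pics/scene3.png

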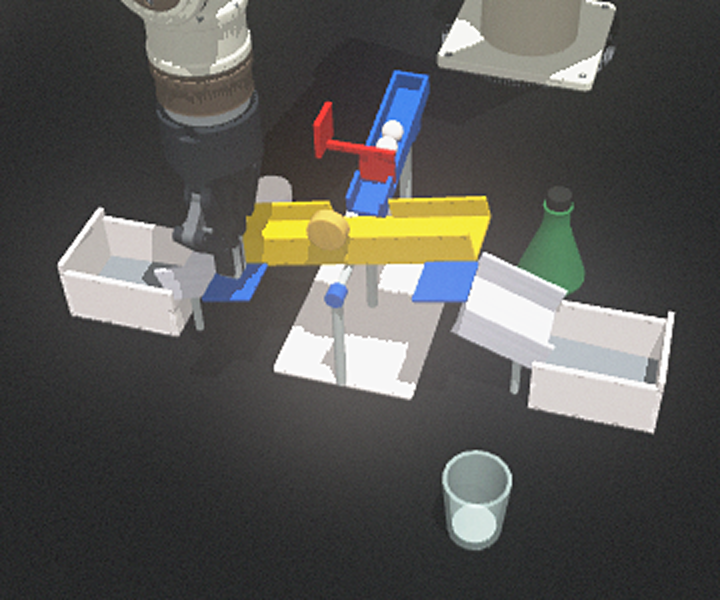

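The gate has passed level and is falling right. I'll lift off and go round to the right of the push plate.

Request:
drive_tool(rows=[{"rx": 0, "ry": 0, "rz": 0, "dx": 0, "dy": 0, "dz": -4, "grip": 255}, {"rx": 0, "ry": 0, "rz": 0, "dx": 0, "dy": 0, "dz": -8, "grip": 255}, {"rx": 0, "ry": 0, "rz": 0, "dx": 0, "dy": 0, "dz": -12, "grip": 255}, {"rx": 0, "ry": 0, "rz": 0, "dx": -0.5, "dy": -4, "dz": -12, "grip": 255}, {"rx": 0, "ry": 0, "rz": 0, "dx": -1, "dy": -8, "dz": -12, "grip": 255}])

```text
time: 2.3
tcp_pos: [0.5402, -0.1405, 0.2449]
orientation: [2.215, 2.218, 0.006]
force: [0.1, -1.1, -0.1]
gripper_width: -0.004
```

Request:
drive_tool(rows=[{"rx": 0, "ry": 0, "rz": 0, "dx": 0, "dy": -4.5, "dz": 0, "grip": 255}, {"rx": 0, "ry": 0, "rz": 0, "dx": 0, "dy": -4.5, "dz": 0, "grip": 255}, {"rx": 0, "ry": 0, "rz": 0, "dx": 0, "dy": -4.5, "dz": 0, "grip": 255}])

```text
time: 2.6
tcp_pos: [0.4929, -0.1402, 0.2432]
orientation: [2.22, 2.219, 0.003]
force: [1.6, -0.8, 1.1]
gripper_width: -0.001
```

```bash
python3 shot.py 4 scene side wrist
```

```text
2.6 [ 0.49290075 -0.14019742  0.24324897] [ 1.58372152 -0.80602181  1.14776163] -0.0005805985355905619 [2.22000257 2.21865096 0.002796  ]
```

View pics/scene4.png

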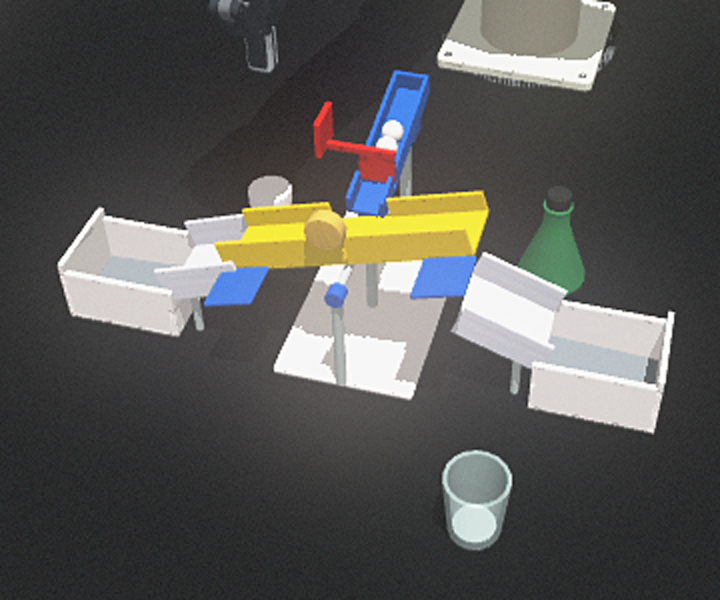

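View pics/side4.png

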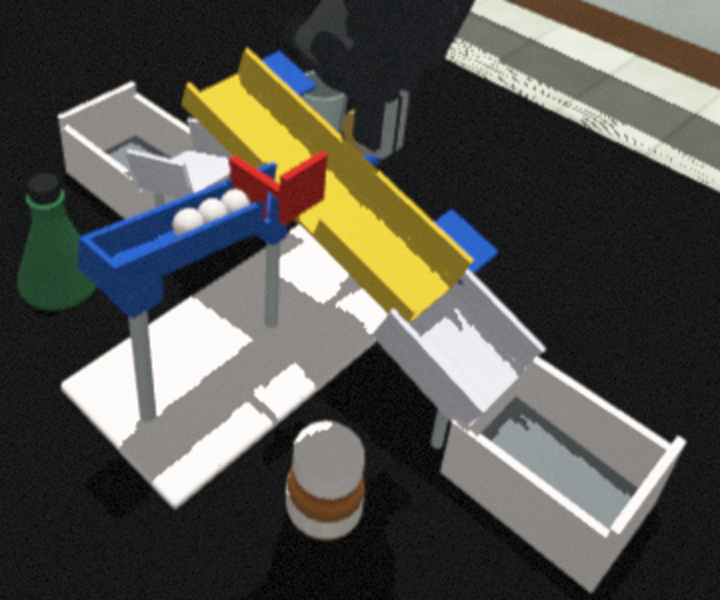

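View pics/wrist4.png

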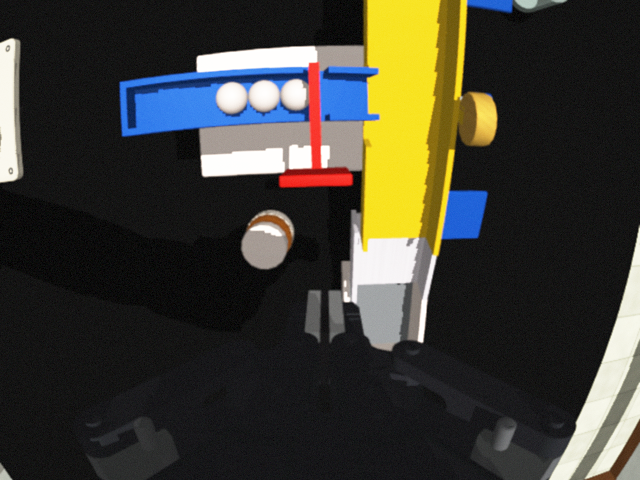

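The gate now leans right: the right paddle is down at scene crop (235,285), the left is up at (445,277), and the balls are still queued. I'll measure the push plate in the wrist view (red bar 280–352, 170–187), where its top is at z = 0.204, and check the gate tilt.

Run:
```python
import pickle; from h import *
d=pickle.load(open("cam4.pkl","rb")); st=d["st"];W=d["wrist"]
for u,v in ((280,180),(352,176),(316,178),(316,186)): print(onz(W,u,v,.204,st)*1e3)
S=d["scene"]
for b in blobs(S["frame"],(105,120,60),(125,255,255),300):
    print(b[1], onz(S,*b[1],.153), onz(S,*b[1],.097))
```

```text
[471.41703321 -90.00148061 204.        ]
[506.64723603 -88.13355786 204.        ]
[489.07755107 -89.1626988  204.        ]
[489.0607234  -93.12543516 204.        ]
[305.9 197.1] [ 0.43997741 -0.04421082  0.153     ] [ 0.36892149 -0.06666179  0.097     ]
[331.4 268.1] [0.60697888 0.04950993 0.153     ] [0.55066832 0.03533401 0.097     ]
[227.7 273.1] [ 0.66401897 -0.10367298  0.153     ] [ 0.61274475 -0.13137415  0.097     ]
```

The gate position is confirmed at the other stop. The plate is centred at x = 0.489 with its push face at y ≈ -0.093. I'll descend to z ≈ 0.181, then push +y.

Request:
drive_tool(rows=[{"rx": 0, "ry": 0, "rz": 0, "dx": 0, "dy": -0.3, "dz": 3, "grip": 255}, {"rx": 0, "ry": 0, "rz": 0, "dx": 0, "dy": -0.3, "dz": 6.2, "grip": 255}, {"rx": 0, "ry": 0, "rz": 0, "dx": 1, "dy": -0.3, "dz": 6.2, "grip": 255}, {"rx": 0, "ry": 0, "rz": 0, "dx": 2, "dy": -0.3, "dz": 6.2, "grip": 255}, {"rx": 0, "ry": 0, "rz": 0, "dx": 3, "dy": -0.3, "dz": 6.2, "grip": 255}])

```text
time: 3.25
tcp_pos: [0.4917, -0.1091, 0.1809]
orientation: [2.219, 2.221, 0.003]
force: [-0.4, -0.3, -0.3]
gripper_width: 0.005
```

Request:
drive_tool(rows=[{"rx": 0, "ry": 0, "rz": 0, "dx": 0, "dy": 0, "dz": 0, "grip": 255}])

```text
time: 3.35
tcp_pos: [0.4915, -0.1086, 0.1811]
orientation: [2.217, 2.222, 0.003]
force: [-0.4, 0.9, 1.4]
gripper_width: -0.001
```

```bash
python3 shot.py 5 scene side
```

```text
3.35 [ 0.49147755 -0.10859777  0.18107176] [-0.35448228  0.91029493  1.3618278 ] -0.0012317141204465406 [2.21688408 2.22249872 0.00312333]
```

View pics/side5.png

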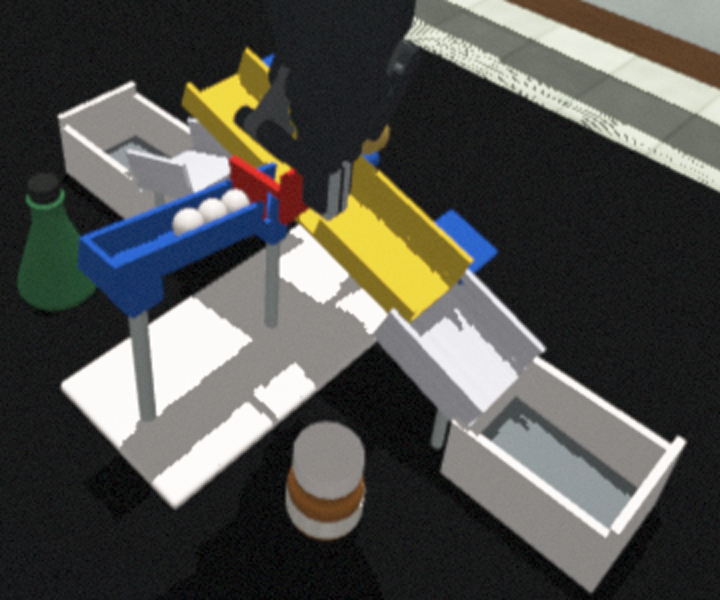

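View pics/scene5.png

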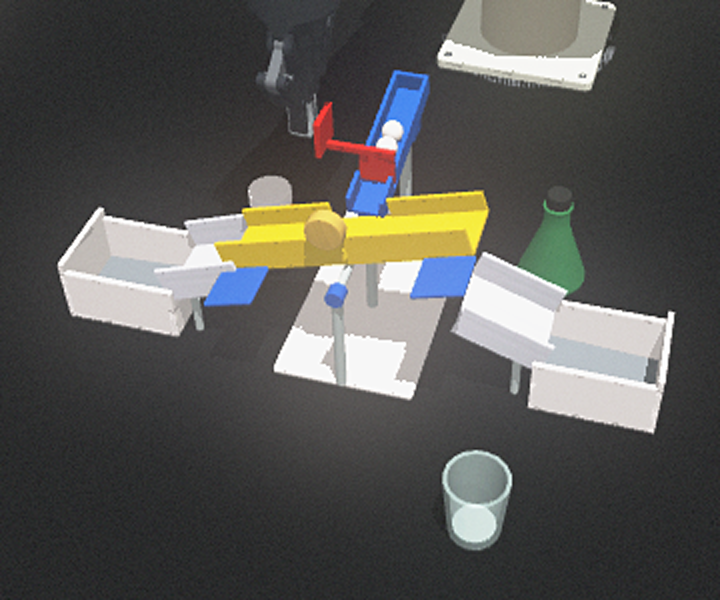

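The fingers are just right of the plate at the right height, with no contact yet. Now I'll push 4.4 cm.

Request:
drive_tool(rows=[{"rx": 0, "ry": 0, "rz": 0, "dx": 1, "dy": 0, "dz": 0, "grip": 255}, {"rx": 0, "ry": 0, "rz": 0, "dx": 2, "dy": 0, "dz": 0, "grip": 255}, {"rx": 0, "ry": 0, "rz": 0, "dx": 3, "dy": 0, "dz": 0, "grip": 255}, {"rx": 0, "ry": 0, "rz": 0, "dx": 3.8, "dy": 0, "dz": 0, "grip": 255}, {"rx": 0, "ry": 0, "rz": 0, "dx": 4.4, "dy": 0, "dz": 0, "grip": 255}])

```text
time: 3.95
tcp_pos: [0.4898, -0.0651, 0.1793]
orientation: [-2.221, -2.222, 0.0]
force: [-0.6, -1.1, 1.3]
gripper_width: 0.001
```

```bash
python3 shot.py 6 scene wrist
```

```text
3.95 [ 0.48980754 -0.06510871  0.1793143 ] [-0.55155818 -1.06003641  1.30492321] 0.0012494610742221591 [-2.22059916e+00 -2.22205683e+00  3.72231667e-04]
```

View pics/scene6.png

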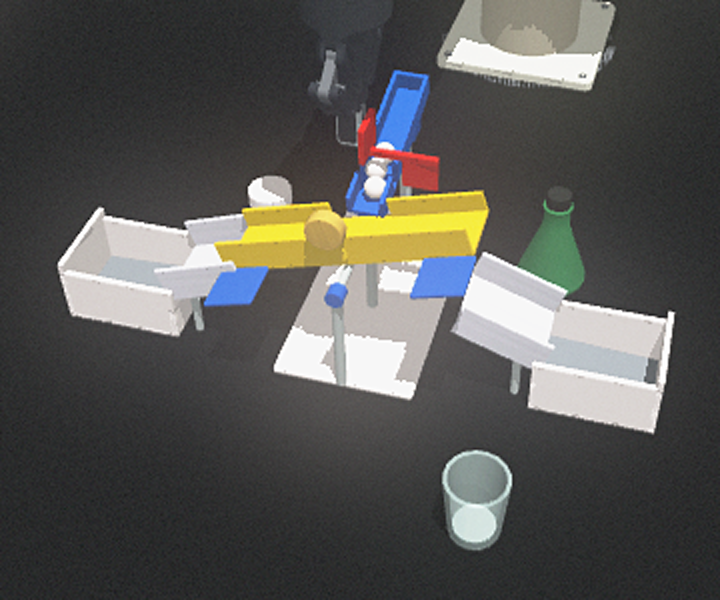

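View pics/wrist6.png

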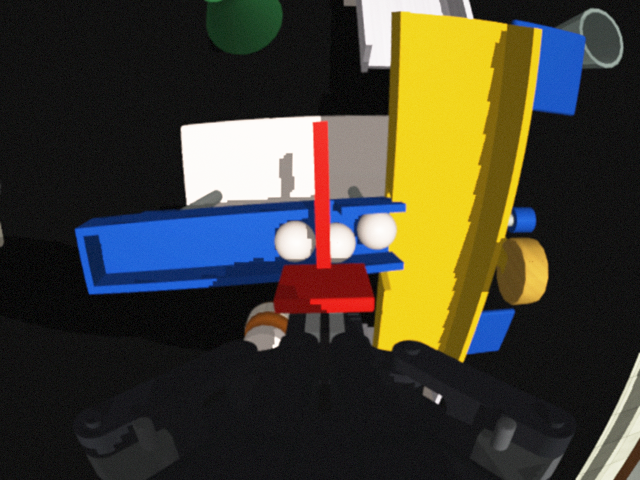

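The balls are running. The force is only the sliding friction, so the end stop isn't reached yet. I'll push a few mm more.

Request:
drive_tool(rows=[{"rx": 0, "ry": 0, "rz": 0, "dx": 0.3, "dy": 0, "dz": 0, "grip": 255}, {"rx": 0, "ry": 0, "rz": 0, "dx": 0.5, "dy": 0, "dz": 0, "grip": 255}, {"rx": 0, "ry": 0, "rz": 0, "dx": 0.5, "dy": 0, "dz": 0, "grip": 255}])

```text
time: 4.35
tcp_pos: [0.4899, -0.0645, 0.1794]
orientation: [2.22, 2.215, -0.009]
force: [-0.3, -10.1, 0.9]
gripper_width: 0.001
```

```bash
python3 shot.py 7 scene side
```

```text
4.35 [ 0.48989724 -0.0644846   0.17938959] [ -0.32370474 -10.05763895   0.93867774] 0.0009210879858221882 [ 2.22032737  2.21504662 -0.00897991]
```

View pics/scene7.png

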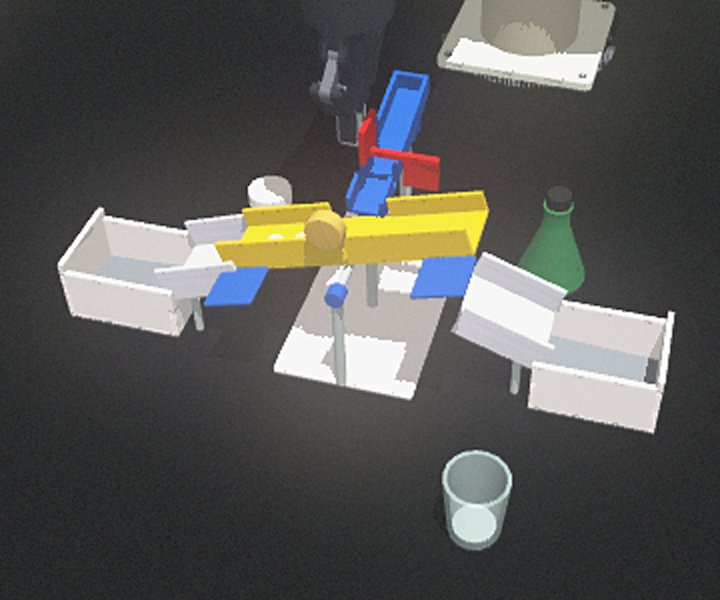

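View pics/side7.png

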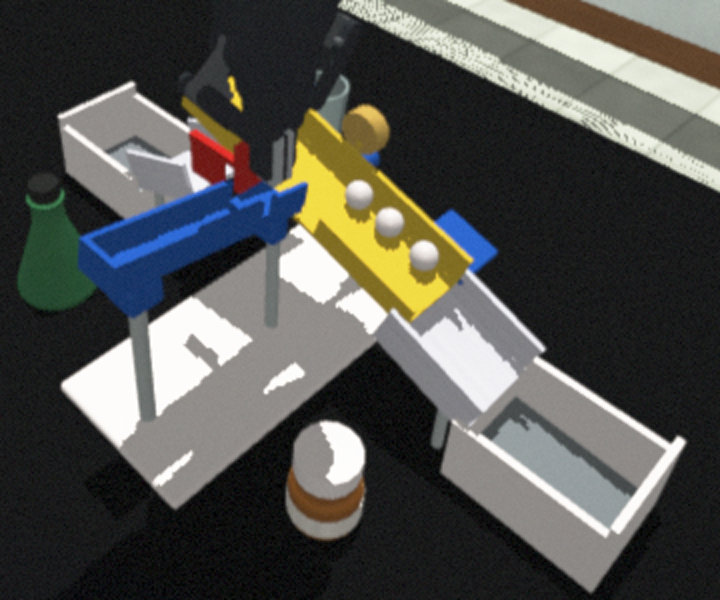

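The stop is against its end (10 N), and all three balls are rolling right down the gate. I'll back off sideways to the right, then lift.

Request:
drive_tool(rows=[{"rx": 0, "ry": 0, "rz": 0, "dx": -1.5, "dy": 0, "dz": 0, "grip": 255}, {"rx": 0, "ry": 0, "rz": 0, "dx": -3, "dy": 0, "dz": 0, "grip": 255}, {"rx": 0, "ry": 0, "rz": 0, "dx": -4, "dy": 0, "dz": -2, "grip": 255}, {"rx": 0, "ry": 0, "rz": 0, "dx": -4, "dy": 0, "dz": -5, "grip": 255}, {"rx": 0, "ry": 0, "rz": 0, "dx": -4, "dy": 0, "dz": -9, "grip": 255}])

```text
time: 4.95
tcp_pos: [0.4887, -0.1015, 0.2684]
orientation: [-2.22, -2.217, 0.003]
force: [1.8, -0.3, 1.3]
gripper_width: 0.002
```

Request:
drive_tool(rows=[{"rx": 0, "ry": 0, "rz": 0, "dx": 0, "dy": -4, "dz": -1, "grip": 255}, {"rx": 0, "ry": 0, "rz": 0, "dx": 0, "dy": -8, "dz": -1, "grip": 255}, {"rx": 0, "ry": 0, "rz": 0, "dx": 0, "dy": -8, "dz": -1, "grip": 255}, {"rx": 0, "ry": 0, "rz": 0, "dx": 0, "dy": -8, "dz": -1, "grip": 255}, {"rx": 0, "ry": 0, "rz": 0, "dx": 0, "dy": -8, "dz": -1, "grip": 255}])

```text
time: 5.45
tcp_pos: [0.4109, -0.1013, 0.2794]
orientation: [2.221, 2.221, 0.001]
force: [0.2, -0.2, 0.5]
gripper_width: -0.002
```

Request:
drive_tool(rows=[{"rx": 0, "ry": 0, "rz": 0, "dx": 0, "dy": 0, "dz": 0, "grip": 255}, {"rx": 0, "ry": 0, "rz": 0, "dx": 0, "dy": 0, "dz": 0, "grip": 255}, {"rx": 0, "ry": 0, "rz": 0, "dx": 0, "dy": 0, "dz": 0, "grip": 255}, {"rx": 0, "ry": 0, "rz": 0, "dx": 0, "dy": 0, "dz": 0, "grip": 255}, {"rx": 0, "ry": 0, "rz": 0, "dx": 0, "dy": 0, "dz": 0, "grip": 255}])

```text
time: 5.95
tcp_pos: [0.4101, -0.1009, 0.2792]
orientation: [-2.221, -2.222, 0.0]
force: [-0.3, -0.4, -0.3]
gripper_width: -0.001
```

```bash
python3 shot.py 8 scene side; sleep 1; python3 shot.py 9 scene side wrist
```

```text
5.95 [ 0.41014718 -0.10094393  0.27917718] [-0.28426753 -0.38181747 -0.34022232] -0.0010303751569048108 [-2.22101159e+00 -2.22151000e+00  2.01359725e-04]
6.05 [ 0.41005471 -0.10096976  0.27925332] [ 0.86440128  0.06422118 -0.44464688] 0.0013358962864674583 [-2.22128921e+00 -2.22143026e+00  5.54778322e-05]
```

View pics/scene9.png

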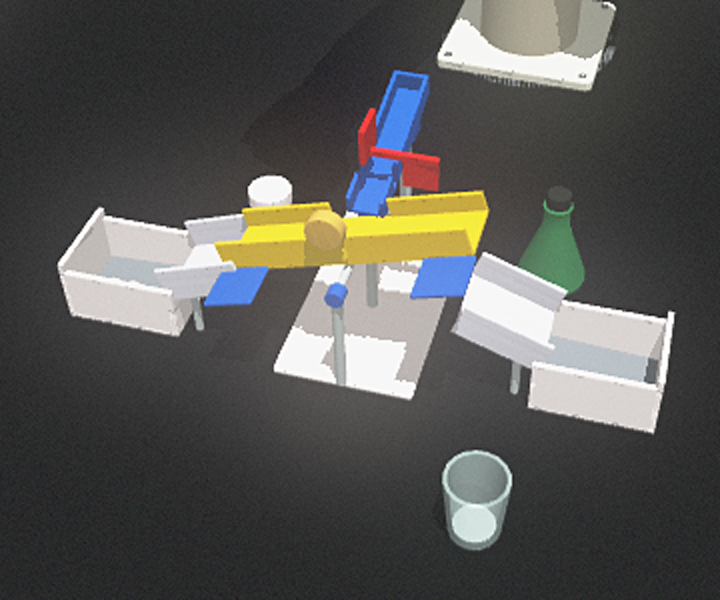

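View pics/side9.png

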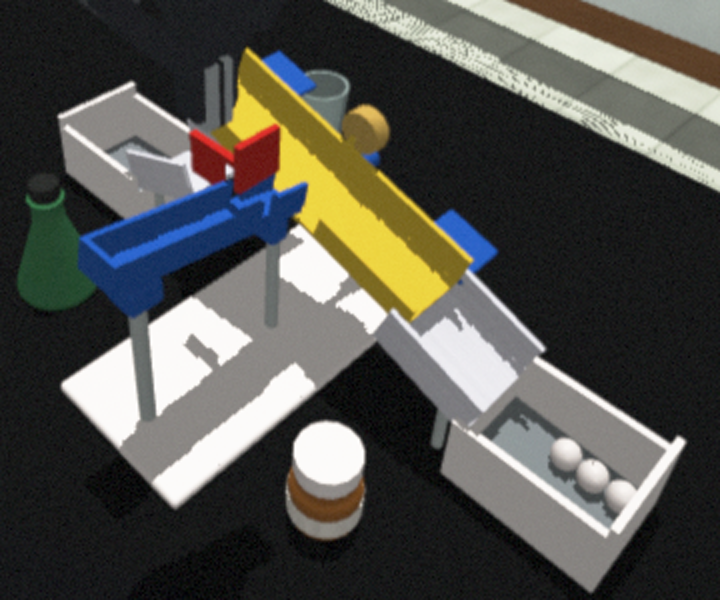

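All three balls are in the right tray (side crop (566,455), (592,477), (620,497)), and the red stop is open. I'll wait a little, then check that they are at rest and where they lie.

Request:
drive_tool(rows=[{"rx": 0, "ry": 0, "rz": 0, "dx": 0, "dy": 0, "dz": 0, "grip": 255}, {"rx": 0, "ry": 0, "rz": 0, "dx": 0, "dy": 0, "dz": 0, "grip": 255}, {"rx": 0, "ry": 0, "rz": 0, "dx": 0, "dy": 0, "dz": 0, "grip": 255}, {"rx": 0, "ry": 0, "rz": 0, "dx": 0, "dy": 0, "dz": 0, "grip": 255}, {"rx": 0, "ry": 0, "rz": 0, "dx": 0, "dy": 0, "dz": 0, "grip": 255}])

```text
time: 6.7
tcp_pos: [0.41, -0.101, 0.2793]
orientation: [2.221, 2.221, 0.0]
force: [-1.0, 0.0, 0.6]
gripper_width: 0.002
```

Request:
drive_tool(rows=[{"rx": 0, "ry": 0, "rz": 0, "dx": 0, "dy": 0, "dz": 0, "grip": 255}, {"rx": 0, "ry": 0, "rz": 0, "dx": 0, "dy": 0, "dz": 0, "grip": 255}, {"rx": 0, "ry": 0, "rz": 0, "dx": 0, "dy": 0, "dz": 0, "grip": 255}, {"rx": 0, "ry": 0, "rz": 0, "dx": 0, "dy": 0, "dz": 0, "grip": 255}, {"rx": 0, "ry": 0, "rz": 0, "dx": 0, "dy": 0, "dz": 0, "grip": 255}])

```text
time: 7.2
tcp_pos: [0.41, -0.101, 0.2793]
orientation: [2.221, 2.221, 0.0]
force: [-1.0, -0.4, -0.5]
gripper_width: -0.002
```

```bash
python3 shot.py 10 scene side
python3 - <<'E'
import pickle; from h import *
ex=np.array([np.cos(.025),np.sin(.025)]); ey=np.array([-ex[1],ex[0]]); o=np.array([.549,-.0415])
t=o+ex*.008-ey*.220
for k in (8,9,10):
    D=pickle.load(open(f"cam{k}.pkl","rb"))["side"]; g=cv2.cvtColor(D["frame"],cv2.COLOR_RGB2GRAY)[390:445,445:505]
    c=cv2.HoughCircles(cv2.resize(g,None,fx=4,fy=4,interpolation=cv2.INTER_CUBIC),cv2.HOUGH_GRADIENT,1,35,param1=100,param2=18,minRadius=26,maxRadius=42)
    for x,y,r in (c[0] if c is not None else []):
        u,v=445+x/4,390+y/4; p=onz(D,u,v,.020)[:2]-t
        print(k,round(u,1),round(v,1),r/4,"tray x,y mm",(p@ex*1e3).round(1),(p@ey*1e3).round(1))
E
```

```text
7.2 [ 0.41000404 -0.10101452  0.27930778] [-1.01136863 -0.41488896 -0.5446016 ] -0.0022388224656576523 [2.22149981e+00 2.22136607e+00 4.98865677e-05]
8 477.1 417.6 8.95 tray x,y mm 10.1 -20.6
8 460.9 408.6 10.075 tray x,y mm 6.6 0.6
8 489.9 428.1 8.05 tray x,y mm 8.4 -39.0
9 477.4 417.6 8.95 tray x,y mm 10.3 -20.8
9 489.9 429.6 9.525 tray x,y mm 6.5 -39.9
9 461.9 408.6 9.25 tray x,y mm 7.5 -0.3
10 475.6 418.4 8.575 tray x,y mm 7.7 -19.8
10 462.4 407.4 8.3 tray x,y mm 9.6 0.2
10 489.9 428.1 8.05 tray x,y mm 8.4 -39.0
```

View pics/side10.png

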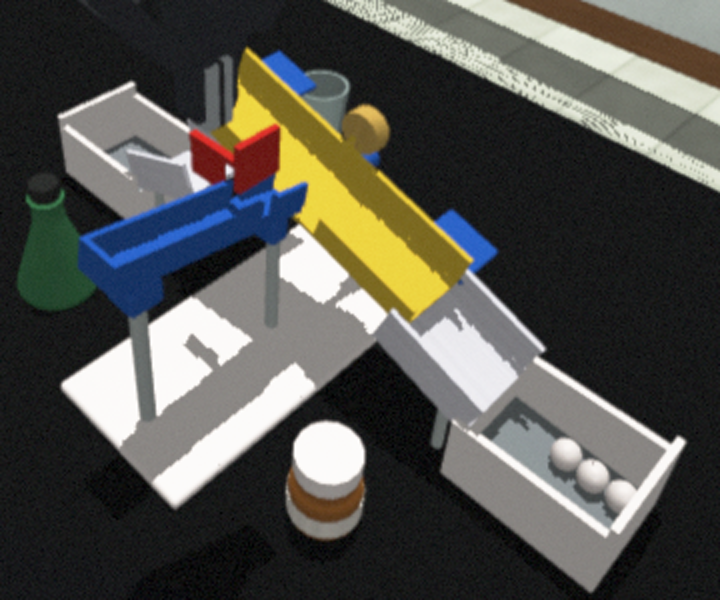

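The balls are at rest in a row in the right tray, at tray y of 0, -20 and -39 mm and x of about 8 mm, all within limits. The gate leans right, the stop is open, the flask, jar and beaker look unmoved, and the arm is clear.

```bash
python3 -c "
from cell import job
print(job.hand_in())"
```

```text
the job is handed in; nothing more can be done
None
```

I rocked the gate over to lean right, opened the red stop, and all three balls ran into the right tray. The job is handed in; it took about 7 s of robot time.

- **Gate:** it started leaning left, so I pressed the raised right paddle with shut fingers until it passed level and fell to the right stop. The paddle positions I measured afterwards fit that stop to within about 3 mm.
- **Stop:** I pushed the red plate left until the force rose to 10 N at its end stop, then backed the arm away clear of everything.
- **Balls:** in the last pictures they lie in a row about 0, -20 and -39 mm along the right tray, at x of about 8 mm. They were in the same place 1.2 s earlier, to within measuring scatter of a few mm.
- **Bystanders:** the flask, jar and beaker look unmoved in the pictures, but I did not measure them again.
- **Failed step:** my first two move calls were refused for incomplete rows, before anything moved. No checks disagreed.

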